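# Point out the next sample for the bench camera

### The arm

A 6-joint arm with a two-finger parallel gripper is mounted at the origin on the work surface. World frame = base frame: x ahead of the robot, y to its left, z up, the work surface at z = 0. Lengths are in m, angles in rad, forces in N, time in s.
With the tool pointing down it reaches from about 0.35 to 0.975 m from the base axis. Payload 7.1 kg.
Tool frame: the origin (TCP) lies midway between the tips of the shut fingers; the grasp point (between the pads) lies 19 mm behind it; z points along the fingers, x is the direction in which the jaws open and shut, and the axes are right-handed (so a half turn about z gives the same grasp; the last joint's range is limited). The gripper opens to 88 mm and grips with 3 to 60 N. Pads are 20 mm wide; open, the fingers measure 115 mm over their backs; the gripper's body (75 mm by 178 mm) begins 61 mm behind the grasp point.
Start: joints at [-1.301, 0.423, 1.63, -0, 1.089, -0.019], TCP at [0.178, -0.599, 0.223] pointing down, gripper open.
Joint ranges: [-3, 3], [-0.9, 2.11], [0.09, 2.58], [-1.31, 4.45], [0.11, 2.69], [-2.54, 2.54]. Speed limits (rad/s): [2.39, 2.39, 3.01, 3.14, 3.14, 3.14].

### API

Orientations are given as a unit quaternion [w, x, y, z].
In Python, from station import move_pose, movel, movej, command_gripper, wait, inverse_kinematics, read_camera, camera_info, MotionError, job_done, get_time, get_joint_pos, get_qvel, get_effort, get_tcp_pos, get_ee_rot, get_ft_force, get_ft_torque, get_grip_width gives the robot as it stands. Calls block until the motion is done:
- move_pose(position, orientation): joint-space move of the TCP to a pose.
- movel(position, frame=None, v=0.15, until_force=None): straight line of the TCP; frame=None keeps the orientation; v is the mean speed in m/s. With until_force (N) it stops when the force on the tool has changed by that much, and returns True; else False.
- movej(angles): joint-space move.
- command_gripper(opening): opening from 0.0 (shut) to 1.0 (fully open); the grip force is fixed at half the most; returns when the fingers have stopped.
- wait(seconds).
- inverse_kinematics(position, orientation): joint angles nearest the present ones, or None.
- read_camera(name): name is "side" or "top" or "wrist"; returns the picture (384x512x3 uint8, red, green, blue); there is no depth.
- camera_info(name): a dict with "intrinsics" (3x3 intrinsics, pixels), "dist" ([k1, k2, p1, p2, k3] as OpenCV has them; the pictures are not rectified), "T" (4x4, takes a point from camera to world coordinates); the wrist camera has in their place "tool_from_camera" (4x4, takes a point from camera to tool coordinates, whose origin is the TCP and whose axes are the tool frame's). Camera axes: x right, y up, looking along -z (the intrinsics and any distortion apply to the point x, -y, -z); pixel columns grow to the right and rows downward; lengths in m; the calibration is good to about 2 mm. A picture is of the moment at which its call begins: read the wrist's pose just before it. camera_info takes no time and is no camera call.
A pose or a line that the arm cannot do raises MotionError and nothing moves.
- job_done(): hands the job in, once; it reports no verdict.
Readings, each from a call of its own:
- get_time(): time.
- get_joint_pos(): joint angles.
- get_qvel(): joint speeds.
- get_effort(): joint torques, N m.
- get_tcp_pos(): TCP position.
- get_ee_rot(): TCP orientation.
- get_ft_force(): force on the tool from outside, world axes, zero at the start.
- get_ft_torque(): the same for the moment, N m.
- get_grip_width(): opening from 0.0 (shut) to 1.0 (fully open).
Only numpy, scipy, OpenCV 4.12 (cv2) and the standard library are available. Lean on these libraries where they do the work, as an engineer would, in place of code of your own. Each camera call takes 0.05 s, during which the arm holds its last target. There are 200 camera calls.

### The job

Record a short clip for the bench camera that shows which sample goes under the microscope next: press the green button all the way down to start the recording and let go of it, then point at the copper disc from above with the fingertips two or three centimetres over its middle and stay there, still and touching nothing, for three seconds, and then press the red button all the way down to stop the recording and let go. Do not bring the fingertips down over the other two samples. Pick up or shift nothing: the samples, their dishes and everything else loose on the bench stay where they are.

Things in the scene. Friction and masses are not known exactly. Their poses are not given: they have to be found in the camera images.
- copper_disc: reddish-brown flat round copper disc, 40 mm diameter, 4 mm thick, lying in one of three glass dishes; origin at the centre of its underside, which lies 15 mm above the bench; z up. The sample to point at
- steel_stub: grey round steel sample stub with a black round pad on top, 36 mm diameter, 7 mm high, lying in another glass dish; origin at the centre of its underside. Not to be pointed at
- yellow_chip: yellow square chip with a black centre, 28 x 28 x 5 mm, lying in another glass dish; origin at the centre of its underside. Not to be pointed at
- copper_dish: open round clear glass dish, 84 mm outer diameter, 14 mm high, 2 mm wall, 3 mm floor, loose on the aluminium plate; origin at the centre of its underside, z up. It holds the copper disc (not exactly in its middle)
- stub_dish: open round clear glass dish, 84 mm outer diameter, 14 mm high, 2 mm wall, 3 mm floor, loose on the aluminium plate; origin at the centre of its underside, z up. It holds the steel stub
- chip_dish: open round clear glass dish, 84 mm outer diameter, 14 mm high, 2 mm wall, 3 mm floor, loose on the aluminium plate; origin at the centre of its underside, z up. It holds the yellow chip
- plate: fixed flat aluminium plate, 200 (x) x 380 (y) x 12 mm thick, on which the three dishes stand in a row along its y axis, in any order; origin at the centre of its underside, on the bench
- control_box: fixed cream box with a dark top, 150 (x) x 80 (y) x 35 mm high, with a green and a red push button on its top, 68 mm apart along its x axis (the green one towards its -x end); origin at the centre of its underside, on the bench
- start_button_top (a point): centre of the top face of the green round push button (32 mm diameter, in a low black housing); it goes straight down when pressed
- start_button (a joint): travel of the green button in m: 0 up, 0.006 fully down; a spring (4 N when fully down) brings it back up. It counts as pressed beyond 0.004
- stop_button_top (a point): centre of the top face of the red round push button (32 mm diameter, in a low black housing); it goes straight down when pressed
- stop_button (a joint): travel of the red button in m: 0 up, 0.006 fully down; a spring (4 N when fully down) brings it back up. It counts as pressed beyond 0.004
- tape_roll: loose blue tape roll lying flat, 90 mm diameter, 24 mm high; origin at the centre of its underside; leave alone
- tweezers: loose green plastic tweezers lying flat, 120 x 13 x 6 mm, long along its x axis; origin in the middle of the underside; leave alone
- jar: loose amber glass jar, 48 mm diameter, 65 mm high; origin at the centre of its underside; leave alone
- carton: loose white box, 50 x 80 x 30 mm; origin at the centre of its underside; leave alone
- slide_box: loose grey flat sample box, 80 x 55 x 18 mm; origin at the centre of its underside; leave alone
Not all that is in view belongs to the job. What is shaped like the control_box but brown is not meant.

How it is judged:
On the way, in this order (a step that is already met when the one before it is completed fails the run):
1. the green button is pressed (value of joint start_button above 0.004 m and value of joint stop_button below 0.0015 m), for 0.05 s.
2. the grasp point stays above the copper disc, within 20 mm of its middle sideways and 20 to 80 mm up, both buttons up, for 2 s (horizontal distance between the grasp point and copper_disc below 0.02 m and z of the grasp point in the frame of copper_disc between 0.02 and 0.08 m and value of joint each of start_button, stop_button below 0.0015 m), for 2 s.
3. the red button is pressed (value of joint stop_button above 0.004 m and value of joint start_button below 0.0015 m), for 0.05 s.
At the end, for the whole second after the job is handed in: both buttons are up again (within 1.5 mm); the samples and dishes lie at rest within 6 mm, and the other loose things within 15 mm, of where they started, each sample still in its dish (value of joint each of start_button, stop_button below 0.0015 m and distance of each of copper_disc, steel_stub, yellow_chip, copper_dish, stub_dish, chip_dish from where it was at the start of the episode below 0.006 m and distance of each of tape_roll, tweezers, jar, carton, slide_box from where it was at the start of the episode below 0.015 m and horizontal distance between copper_disc and copper_dish below 0.025 m and horizontal distance between steel_stub and stub_dish below 0.025 m and horizontal distance between yellow_chip and chip_dish below 0.025 m and linear speed of each of copper_disc, steel_stub, yellow_chip below 0.02 m/s); the robot touches nothing.
It fails at once if a sample or a dish is touched (contact force between any of the arm, the fingers and copper_disc above 0.5 N or contact force between any of the arm, the fingers and steel_stub above 0.5 N or contact force between any of the arm, the fingers and yellow_chip above 0.5 N or contact force between any of the arm, the fingers and copper_dish above 0.5 N or contact force between any of the arm, the fingers and stub_dish above 0.5 N or contact force between any of the arm, the fingers and chip_dish above 0.5 N).
It fails at once if a sample or dish is shifted by over 6 mm or lifted (distance of any of copper_disc, steel_stub, yellow_chip, copper_dish, stub_dish, chip_dish from where it was at the start of the episode above 0.006 m).
It fails at once if another loose thing is shifted by over 15 mm or lifted (distance of any of tape_roll, tweezers, jar, carton, slide_box from where it was at the start of the episode above 0.015 m).
It fails at once if the fingertips are brought down over the steel stub or the yellow chip (grasp point within 30 mm sideways and 70 mm up) ((horizontal distance between the grasp point and steel_stub below 0.03 m and z of the grasp point in the frame of steel_stub below 0.07 m) or (horizontal distance between the grasp point and yellow_chip below 0.03 m and z of the grasp point in the frame of yellow_chip below 0.07 m)).
It fails at once if both buttons are pressed at once (value of joint each of start_button, stop_button above 0.003 m).
It also fails if it takes over 48 s, if anything falls off the work surface, if the arm or the gripper's body presses on something with over 40 N, if the wrist force passes 120 N, or if a joint passes its speed limit or range.

## Working session

There is one attempt and no reset: what is moved stays moved. The work goes in short steps, each a Python script; the robot and the scene stay as the last script left them, time stands still between calls to the robot, and variables do not carry over. Pictures are saved under pics/ and viewed, about 8 in all and at most 12, crops included, and the job is handed in when it is done.

```bash
mkdir -p pics; python3 - <<'E'
from station import *
import cv2,numpy as np
for n in("top","side"):
    im=read_camera(n); cv2.imwrite(f"pics/{n}0.png",im[:,:,::-1])
    c=camera_info(n); print(n,np.round(c["intrinsics"],1).tolist(),c["dist"],np.round(c["T"],3).tolist())
print(get_time(),get_ee_rot(),camera_info("wrist"))
E
```

```text
top [[470.4, 0.0, 258.8], [0.0, 470.4, 190.8], [0.0, 0.0, 1.0]] [0.02196655 0.         0.         0.         0.        ] [[-0.03, 0.991, -0.131, 0.333], [-1.0, -0.031, -0.004, 0.005], [-0.008, 0.131, 0.991, 1.416], [0.0, 0.0, 0.0, 1.0]]
side [[423.0, 0.0, 262.8], [0.0, 423.0, 190.2], [0.0, 0.0, 1.0]] [-0.05678953  0.          0.          0.          0.        ] [[1.0, 0.002, -0.014, 0.471], [-0.01, 0.782, -0.623, -0.749], [0.01, 0.623, 0.782, 1.009], [0.0, 0.0, 0.0, 1.0]]
0.1 [-4.30948321e-04  8.01504189e-01 -5.97988743e-01 -5.59199859e-04] {'intrinsics': array([[326.74792345,   0.        , 249.85054896],
       [  0.        , 326.74792345, 188.27441471],
       [  0.        ,   0.        ,   1.        ]]), 'dist': array([-0.0561989,  0.       ,  0.       ,  0.       ,  0.       ]), 'tool_from_camera': array([[ 9.99999853e-01, -5.28173022e-04,  1.22392055e-04,
        -8.30987459e-04],
       [-4.71814225e-04, -9.58981780e-01, -2.83467323e-01,
        -7.71333357e-02],
       [ 2.67091543e-04,  2.83467223e-01, -9.58981888e-01,
        -1.61515683e-01],
       [ 0.00000000e+00,  0.00000000e+00,  0.00000000e+00,
         1.00000000e+00]])}
```

View pics/top0.png

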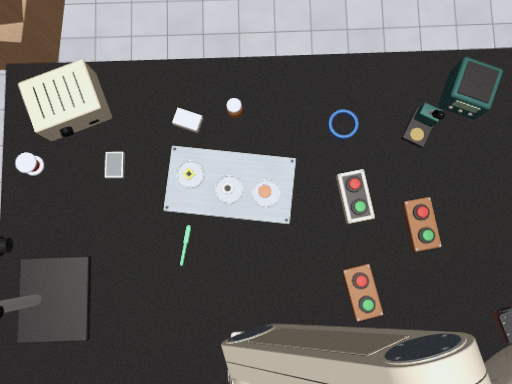

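View pics/side0.png

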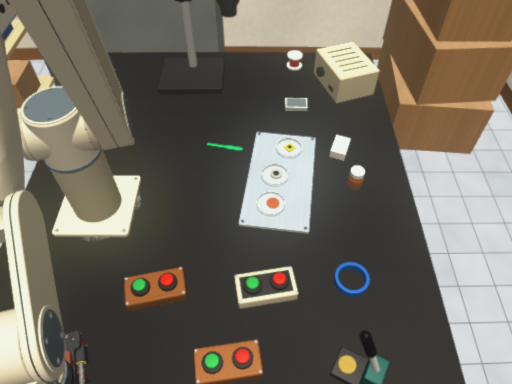

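The top view shows the cream box at (356,196), with green at (360,206) and red at (355,184). The brown decoys are at (422,224) and (363,292). In the dishes, copper is at (265,191), the stub at (229,188) and the chip at (190,174). The orange/gold round at (417,134) belongs to another gadget, and the jar is at (234,106). I choose the cream box and the disc at (265,191), and will measure both across the two views.

```bash
cat > h.py <<'E'
from station import *
import cv2,numpy as np
def blob(im,kind,near,r=14):
    h=cv2.cvtColor(im,cv2.COLOR_RGB2HSV).astype(int);H,S,V=h[...,0],h[...,1],h[...,2]
    m={"green":(H>45)&(H<80)&(S>110)&(V>70),"red":((H<8)|(H>172))&(S>150)&(V>90),
       "copper":((H<18)|(H>175))&(S>70)&(V>80),"yellow":(H>20)&(H<35)&(S>110),"dark":(V<90)}[kind].astype(np.uint8)
    k=np.zeros_like(m);cv2.circle(k,near,r,1,-1)
    n,l,st,c=cv2.connectedComponentsWithStats(m*k)
    i=1+np.argmax(st[1:,4]);return c[i],st[i]
def ray(n,px,T=None):
    c=camera_info(n);T=c["T"] if T is None else T
    u=cv2.undistortPoints(np.array([[px]],float),c["intrinsics"],c["dist"])[0,0]
    return T[:3,3],T[:3,:3]@np.array([u[0],-u[1],-1])
def plane(o,d,z): return o+d*(z-o[2])/d[2]
def tri(a,b):
    (o,d),(p,e)=a,b
    s=np.linalg.lstsq(np.c_[d,-e],p-o,rcond=None)[0]
    A,B=o+s[0]*d,p+s[1]*e;return (A+B)/2,np.linalg.norm(A-B)
def wristT():
    from scipy.spatial.transform import Rotation as R
    q=get_ee_rot();T=np.eye(4);T[:3,:3]=R.from_quat([q[1],q[2],q[3],q[0]]).as_matrix();T[:3,3]=get_tcp_pos()
    return T@camera_info("wrist")["tool_from_camera"]
E
python3 - <<'E'
from h import *
t=cv2.imread("pics/top0.png")[:,:,::-1].copy();s=cv2.imread("pics/side0.png")[:,:,::-1].copy()
for k,a,b in(("green",(360,206),(253,283)),("red",(355,184),(279,280)),("copper",(265,191),(272,203)),("yellow",(190,174),(289,148)),("dark",(228,188),(276,174))):
    (ca,sa),(cb,sb)=blob(t,k,a,9 if k=="dark" else 14),blob(s,k,b,7 if k=="dark" else 14)
    ra,rb=ray("top",ca),ray("side",cb);z=.05 if k in("green","red") else .02
    p,g=tri(ra,rb);print(k,ca.round(1),sa[2:],cb.round(1),sb[2:],"tri",p.round(4),round(g,4),"planes",plane(*ra,z).round(4),plane(*rb,z).round(4))
# nearby obstacles, rough
for n,px,z in(("jar",(234,106),.065),("tape",(343,124),.024),("carton",(188,120),.03),("tweezers",(185,245),.006),("brownA",(422,224),.035),("brownB",(363,292),.035),("gadget",(427,118),.05)): print(n,plane(*ray("top",px),z).round(3))
cr=lambda im,x,y,w,h:cv2.resize(im[y:y+h,x:x+w],None,fx=400/w,fy=400/w,interpolation=cv2.INTER_CUBIC)
cv2.imwrite("pics/crop.png",np.hstack([cr(t,230,130,160,160),cr(s,210,140,160,160)])[:,:,::-1])
E
```

```text
green [356.5 210. ] [2 1 2] [252.1 282.6] [ 13  13 137] tri [ 0.4542 -0.2727  0.0384] 0.01 planes [ 0.4482 -0.271   0.05  ] [ 0.4593 -0.2776  0.05  ]
red [355.7 184.1] [10 11 22] [279.1 278.2] [ 13  14 142] tri [ 0.5245 -0.271   0.0596] 0.0031 planes [ 0.5243 -0.2731  0.05  ] [ 0.5266 -0.2659  0.05  ]
copper [264.4 190.7] [ 12  12 116] [272.5 202.5] [ 12  10 105] tri [ 0.5172 -0.0056  0.0179] 0.0 planes [ 0.5169 -0.0056  0.02  ] [ 0.5171 -0.0072  0.02  ]Traceback (most recent call last):
  File "<stdin>", line 4, in <module>
  File "h.py", line 9, in blob
    i=1+np.argmax(st[1:,4]);return c[i],st[i]
        ~~~~~~~~~^^^^^^^^^^
    return _wrapfunc(a, 'argmax', axis=axis, out=out, **kwds)
    return bound(*args, **kwds)
ValueError: attempt to get argmax of an empty sequence
```

The top-view masks for the buttons were too strict: 2 px for green and 22 px for red, so those points don't hold. I'll loosen the saturation limits.

```bash
sed -i 's/(S>110)&(V>70)/(S>60)\&(V>50)/;s/(S>150)&(V>90)/(S>90)\&(V>80)/;s/(H<35)&(S>110)/(H<38)\&(S>70)/' h.py
python3 - <<'E'
from h import *
t=cv2.imread("pics/top0.png")[:,:,::-1].copy();s=cv2.imread("pics/side0.png")[:,:,::-1].copy()
print(cv2.cvtColor(t,cv2.COLOR_RGB2HSV)[[206,184,174],[360,355,186]])
for k,a,b in(("green",(360,206),(253,283)),("red",(355,184),(279,280)),("copper",(265,191),(272,203)),("yellow",(190,174),(289,148)),("dark",(228,188),(276,174))):
  try:
    (ca,sa),(cb,sb)=blob(t,k,a,9 if k=="dark" else 14),blob(s,k,b,7 if k=="dark" else 14)
    ra,rb=ray("top",ca),ray("side",cb);z=.05 if k in("green","red") else .02
    p,g=tri(ra,rb);print(k,ca.round(1),sa[2:],cb.round(1),sb[2:],"tri",p.round(4),round(g,4),"planes",plane(*ra,z).round(4),plane(*rb,z).round(4))
  except ValueError: print(k,"none")
for n,px,z in(("jar",(234,106),.065),("tape",(343,124),.024),("carton",(188,120),.03),("tweezers",(185,245),.006),("brownA",(422,224),.035),("brownB",(363,292),.035),("gadget",(427,118),.05)): print(n,plane(*ray("top",px),z).round(3))
cr=lambda im,x,y,w,h:cv2.resize(im[y:y+h,x:x+w],None,fx=400/w,fy=400/w,interpolation=cv2.INTER_CUBIC)
cv2.imwrite("pics/crop.png",np.hstack([cr(t,230,130,160,160),cr(s,210,140,160,160)])[:,:,::-1])
E
```

```text
[[ 66 100 212]
 [  2 137 230]
 [ 30 101 186]]
green [359.6 206. ] [ 12  11 106] [252.  282.5] [ 15  14 165] tri [ 0.4592 -0.2796  0.0548] 0.0 planes [ 0.4596 -0.2806  0.05  ] [ 0.4591 -0.2773  0.05  ]
red [354.5 183.3] [ 12  12 110] [279.2 278.4] [ 15  14 166] tri [ 0.5264 -0.2687  0.0544] 0.0004 planes [ 0.5268 -0.2696  0.05  ] [ 0.5268 -0.2664  0.05  ]
copper [264.4 190.7] [ 12  12 116] [272.5 202.5] [ 12  10 105] tri [ 0.5172 -0.0056  0.0179] 0.0 planes [ 0.5169 -0.0056  0.02  ] [ 0.5171 -0.0072  0.02  ]
yellow [188.7 173.4] [12 12 61] [289.1 146.8] [11  8 55] tri [0.5771 0.221  0.0182] 0.0002 planes [0.5767 0.2207 0.02  ] [0.577  0.2193 0.02  ]
dark none
jar [0.767 0.077 0.065]
tape [ 0.713 -0.25   0.024]
carton [0.739 0.219 0.03 ]
tweezers [0.363 0.236 0.006]
brownA [ 0.403 -0.462  0.035]
brownB [ 0.213 -0.279  0.035]
gadget [ 0.716 -0.495  0.05 ]
```

View pics/crop.png

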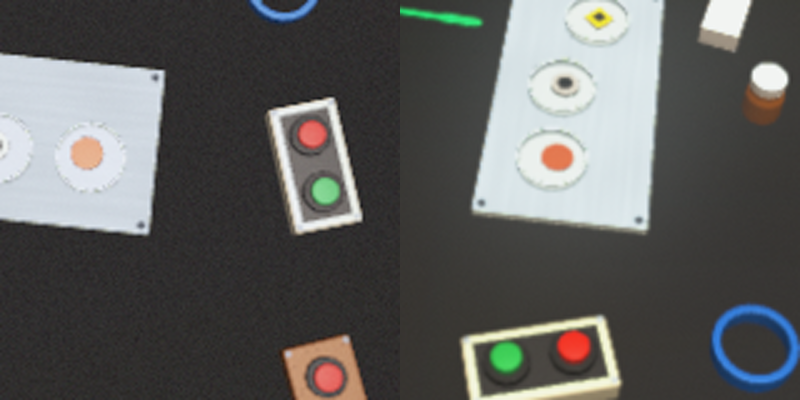

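The crop confirms the choice. The cream box has its green button nearer -x, and the copper disc is in the dish nearest the box, with the stub and chip further away. The buttons are 68.1 mm apart, as specified, with tops at z≈0.054. The disc triangulates to z≈0.018 (nominal 0.019). Next I shut the gripper, move over green and check with the wrist camera.

```bash
python3 - <<'E'
from h import *
q=get_ee_rot()
command_gripper(0.0)
move_pose([.459,-.279,.18],[0,.8015,-.598,0])
print(get_tcp_pos(),get_time(),get_grip_width())
T=wristT();im=read_camera("wrist");cv2.imwrite("pics/w1.png",im[:,:,::-1])
for k,X in(("green",(.4592,-.2796,.0545)),("red",(.5264,-.2687,.0545))):
    c=camera_info("wrist");p=np.linalg.inv(T)@np.r_[X,1]
    uv=cv2.projectPoints(np.array([[p[0],-p[1],-p[2]]]),np.zeros(3),np.zeros(3),c["intrinsics"],c["dist"])[0][0,0]
    try: b,s=blob(im,k,tuple(int(v) for v in uv),45);print(k,uv.round(),b.round(),s[2:],plane(*ray("wrist",b,T),.0545).round(4))
    except Exception as e: print(k,uv,e)
E
```

```text
[ 0.45887205 -0.27986878  0.18016118] 3.0167 0.005782579685484937
green [251. 180.] [247. 179.] [ 36  36 995] [ 0.4591 -0.2759  0.0545]
red [261. 103.] [256. 103.] [  37   39 1109] [ 0.5255 -0.2647  0.0545]
```

View pics/w1.png

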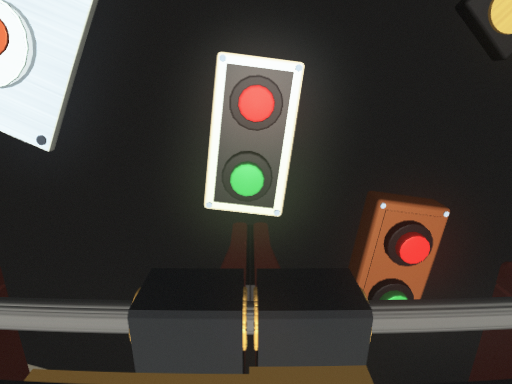

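The wrist view shows the cream box with green at (247,179) and red at (256,103). It agrees with the fixed cameras to 4 mm, so I use the mean position and press green.

```bash
python3 - <<'E'
from h import *
x,y=.459,-.278
movel([x,y,.08]); print(get_ft_force())
hit=movel([x,y,.042],v=.02,until_force=8)
print(hit,get_tcp_pos(),get_ft_force(),get_time())
if hit:
    wait(.2);print(get_tcp_pos(),get_ft_force())
movel([x,y,.09]);print(get_ft_force(),get_time())
E
```

```text
[ 0.64287045 -0.76925814  0.07669883]
True [ 0.4590037  -0.27798349  0.05126652] [-1.48765654  0.13345843  7.68366975] 5.2167
[ 0.4590028  -0.27799486  0.0512552 ] [-1.84874035  1.22493445  8.37644204]
[ 0.54975151 -0.67629881 -0.42402636] 5.825
```

8 N is above the 4 N spring, which suggests the button bottomed at z=0.0513. The fingertips could instead have hit the housing, so I'll step down once more and read the force profile.

```bash
python3 - <<'E'
from h import *
x,y=.459,-.278
movel([x,y,.061]);f0=get_ft_force()[2]
for z in np.arange(.059,.0485,-.001):
    movel([x,y,z],v=.03);wait(.1);f=get_ft_force()[2]-f0;print(round(get_tcp_pos()[2],4),round(f,2))
    if f>10:break
movel([x,y,.15]);print(get_time())
E
```

```text
0.0594 0.04
0.0581 -0.68
0.0571 0.15
0.056 1.81
0.055 1.38
0.0541 2.33
0.053 3.53
0.052 2.4
0.0513 7.28
0.0511 16.39
10.4833
```

The spring force ramps up from z≈0.057 and meets a hard stop at 0.0513. That is the full 6 mm travel, so green was pressed and released. Next I move over the disc, staying high, and check from near.

```bash
python3 - <<'E'
from h import *
movel([.517,-.006,.16],v=.25)
T=wristT();im=read_camera("wrist");cv2.imwrite("pics/w2.png",im[:,:,::-1])
c=camera_info("wrist");p=np.linalg.inv(T)@np.r_[.517,-.006,.019,1]
uv=cv2.projectPoints(np.array([[p[0],-p[1],-p[2]]]),np.zeros(3),np.zeros(3),c["intrinsics"],c["dist"])[0][0,0]
b,s=blob(im,"copper",tuple(int(v) for v in uv),45);print(uv,b,s[2:],plane(*ray("wrist",b,T),.019).round(4),get_time(),get_tcp_pos())
E
```

```text
[250.35087647 175.21818194] [245.45753205 173.85817308] [  40   40 1248] [ 0.517  -0.0012  0.019 ] 11.8 [ 0.51666683 -0.00688468  0.15978585]
```

View pics/w2.png

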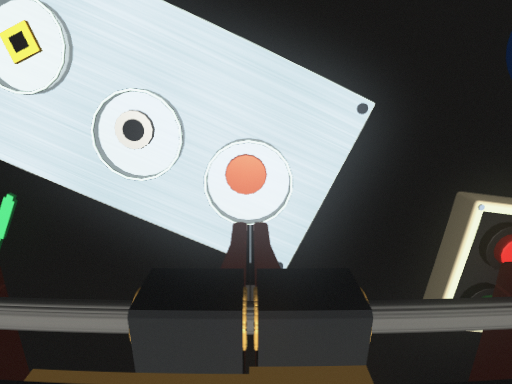

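The wrist view shows the disc at (245,174), with the stub at (133,130) and the chip at (20,42) well clear. It gives y=-0.001 against -0.006 from the fixed cameras, so I use -0.0035. Next I point, hold, then press red at (0.526,-0.267).

```bash
python3 - <<'E'
from h import *
x,y=.517,-.0035
movel([x,y,.16]);movel([x,y,.045],v=.08);wait(.3);t=get_time()
wait(1.5);im=read_camera("side");cv2.imwrite("pics/s1.png",cv2.resize(im[120:260,190:350],None,fx=3,fy=3)[:,:,::-1]);wait(2.0)
print(get_tcp_pos(),np.abs(get_qvel()).max(),get_time()-t,get_ft_force())
movel([x,y,.16],v=.12)
x,y=.526,-.267
movel([x,y,.15],v=.25);movel([x,y,.065]);f0=get_ft_force()
hit=movel([x,y,.049],v=.02,until_force=8);print(hit,get_tcp_pos());wait(.2);print(get_tcp_pos(),get_ft_force()-f0)
movel([x,y,.20]);wait(.5);print(get_ft_force(),get_time())
cv2.imwrite("pics/s2.png",read_camera("side")[:,:,::-1])
cv2.imwrite("pics/t2.png",read_camera("top")[:,:,::-1])
a=cv2.imread("pics/s1.png");b=cv2.imread("pics/s2.png");cv2.imwrite("pics/both.png",np.hstack([cv2.resize(a,(400,350)),cv2.resize(b,(400,350))]))
E
```

```text
[ 0.51700087 -0.00350524  0.04499764] 0.002029643879043062 3.5500000000000007 [ 0.67406536  0.32811067 -0.4987866 ]
True [ 0.52632721 -0.26720466  0.05133595]
[ 0.52630461 -0.26722025  0.05130693] [-0.64271511  0.43501992  6.55750762]
[-0.2126961  -0.47989505  0.02035907] 23.0417
```

View pics/both.png

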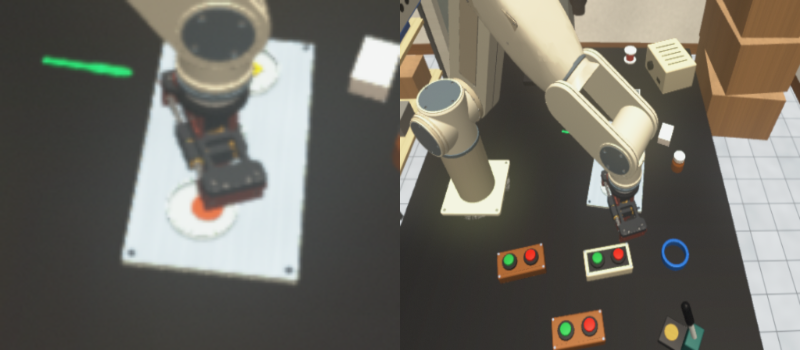

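The left picture shows the gripper over the copper disc. In the right one the arm is clear, both buttons are up and nothing visible has moved. Red bottomed at 0.0513, the same height as green. Handing in.

```bash
python3 - <<'E'
from h import *
print(get_ft_force(),np.abs(get_qvel()).max());job_done()
E
```

```text
[-0.99358871 -0.5556456   0.11356737] 0.0015511814669516171
the job is handed in; nothing more can be done
```

I pressed and released the green button, pointed at the copper disc for about 3.5 s, pressed and released the red button, and handed the job in at about 23 s.

- **Green button:** I pressed it twice. The second press was a force check. It showed contact at about z=0.057 and a hard stop at 0.0513, which matches the 6 mm travel.
- **Pointing:** the fingertips were still about 26 mm above the disc's top face. No contact force showed at the wrist.
- **Red button:** it stopped at the same 0.0513 height with about 6.6 N, above the 4 N spring. The fingers were 15 cm clear of it at the end.
- **Disagreement:** the wrist camera and the fixed cameras differed by 4–5 mm in y on the buttons and the disc. I used values in between, which is inside the tolerances.
- **Not checked:** I did not measure the samples and dishes again afterwards. In the final side view the arm hides part of the plate, but nothing visible had moved and the final wrist force was about 1 N, close to sensor noise.

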